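# Pack the blue table's clay tools

### The job

Pack up the blue table's clay kit: lay the four tools with a blue tape band in the blue tray, each flat on the printed outline of its own kind and pointing the same way as the outline. The two tools with a red band belong to the next table: leave them lying where they are.

Things in the scene. Friction and masses are not known exactly. Their poses are not given: they have to be found in the camera images.
- loop_blue: Loop tool: wooden handle, head an open ring of steel wire 31 mm wide. BLUE tape band near the butt. Along its x, head to +x, z up. Origin: underside, mid-width, at the grip point; handle x -60 to +40 mm, head +40 to +100. Handle 15 mm thick, axis 7.6 mm above underside, band x -55 to -29; does not roll. 25-85 g, loose.
- paddle_blue: Modelling paddle: wooden handle, head a flat solid wooden blade 26 mm wide, 6 mm thick. BLUE tape band near the butt. Along its x, head to +x, z up. Origin: underside, mid-width, at the grip point; handle x -60 to +40 mm, head +40 to +100. Handle 15 mm thick, axis 7.6 mm above underside, band x -55 to -29; does not roll. 25-85 g, loose.
- needle_blue: Needle tool: wooden handle, head one thin steel needle. BLUE tape band near the butt. Along its x, head to +x, z up. Origin: underside, mid-width, at the grip point; handle x -60 to +40 mm, head +40 to +100. Handle 15 mm thick, axis 7.6 mm above underside, band x -55 to -29; does not roll. 25-85 g, loose.
- roller_blue: Clay roller: wooden handle, head a black crosswise roller 40 mm wide, 15 mm thick. BLUE tape band near the butt. Along its x, head to +x, z up. Origin: underside, mid-width, at the grip point; handle x -60 to +40 mm, head +40 to +100. Handle 15 mm thick, axis 7.6 mm above underside, band x -55 to -29; does not roll. 25-85 g, loose.
- loop_red: A loop tool just like loop_blue (same shape, size, origin, axes) but with a RED tape band near the butt: another table's, not to be packed.
- paddle_red: A paddle tool just like paddle_blue (same shape, size, origin, axes) but with a RED tape band near the butt: another table's, not to be packed.
- lane_loop: White lane, black loop tool outline on its floor. Origin: centre of its underside, 5 mm above table; x to the outline's head, z up. Floor 3 mm above origin; inside 176 x 56 mm, rim 4 mm above floor. Outline's grip point: x -20, y 0 mm. Four such lanes, 64 mm apart, any order, in a fixed blue tray (202 x 286 mm, walls 16 mm above table, inner wall 39 mm from outer lanes' middle).
- lane_paddle: White lane, black paddle tool outline on its floor. Origin: centre of its underside, 5 mm above table; x to the outline's head, z up. Floor 3 mm above origin; inside 176 x 56 mm, rim 4 mm above floor. Outline's grip point: x -20, y 0 mm. Four such lanes, 64 mm apart, any order, in a fixed blue tray (202 x 286 mm, walls 16 mm above table, inner wall 39 mm from outer lanes' middle).
- lane_needle: White lane, black needle tool outline on its floor. Origin: centre of its underside, 5 mm above table; x to the outline's head, z up. Floor 3 mm above origin; inside 176 x 56 mm, rim 4 mm above floor. Outline's grip point: x -20, y 0 mm. Four such lanes, 64 mm apart, any order, in a fixed blue tray (202 x 286 mm, walls 16 mm above table, inner wall 39 mm from outer lanes' middle).
- lane_roller: White lane, black roller tool outline on its floor. Origin: centre of its underside, 5 mm above table; x to the outline's head, z up. Floor 3 mm above origin; inside 176 x 56 mm, rim 4 mm above floor. Outline's grip point: x -20, y 0 mm. Four such lanes, 64 mm apart, any order, in a fixed blue tray (202 x 286 mm, walls 16 mm above table, inner wall 39 mm from outer lanes' middle).
Things that resemble listed ones, but are neither listed nor needed, are in the scene too. Leave any pink look-alike of the paddle_blue alone.

How it is judged (in metres and radians):
At the end, for the whole second after the job is handed in: Each blue-banded tool lies flat and at rest in the lane with its own outline: grip point within 12 mm of the outline's along and across the lane, pointing the outline's way within 0.2 rad; both red-banded tools are within 20 mm of where they lay at the start (x of loop_blue in the frame of lane_loop between -0.032 and -0.008 m and y of loop_blue in the frame of lane_loop between -0.012 and 0.012 m and z of loop_blue in the frame of lane_loop below 0.007 m and x of lane_loop in the frame of loop_blue above 0.005 m and angle between the x axis of loop_blue and the x axis of lane_loop, either way round below 0.2 rad and angle between each of loop_blue, paddle_blue, needle_blue, roller_blue's own z axis and vertical below 0.1 rad and linear speed of each of loop_blue, paddle_blue, needle_blue, roller_blue, loop_red, paddle_red below 0.02 m/s and x of paddle_blue in the frame of lane_paddle between -0.032 and -0.008 m and y of paddle_blue in the frame of lane_paddle between -0.012 and 0.012 m and z of paddle_blue in the frame of lane_paddle below 0.007 m and x of lane_paddle in the frame of paddle_blue above 0.005 m and angle between the x axis of paddle_blue and the x axis of lane_paddle, either way round below 0.2 rad and x of needle_blue in the frame of lane_needle between -0.032 and -0.008 m and y of needle_blue in the frame of lane_needle between -0.012 and 0.012 m and z of needle_blue in the frame of lane_needle below 0.007 m and x of lane_needle in the frame of needle_blue above 0.005 m and angle between the x axis of needle_blue and the x axis of lane_needle, either way round below 0.2 rad and x of roller_blue in the frame of lane_roller between -0.032 and -0.008 m and y of roller_blue in the frame of lane_roller between -0.012 and 0.012 m and z of roller_blue in the frame of lane_roller below 0.007 m and x of lane_roller in the frame of roller_blue above 0.005 m and angle between the x axis of roller_blue and the x axis of lane_roller, either way round below 0.2 rad and distance of each of loop_red, paddle_red from where it was at the start of the episode below 0.02 m); the robot touches nothing.
It fails at once if the red-banded loop is lifted or carried away from its place (distance of loop_red from where it was at the start of the episode above 0.04 m or height (world z) of loop_red above 0.03 m).
It fails at once if the red-banded paddle is lifted or carried away from its place (distance of paddle_red from where it was at the start of the episode above 0.04 m or height (world z) of paddle_red above 0.03 m).
It also fails if it takes over 109 s, if anything falls off the work surface, if the arm or the gripper's body presses on something with over 40 N, if the wrist force passes 120 N, or if a joint passes its speed limit or range.

### The arm

A 6-joint arm with a two-finger parallel gripper is mounted at the origin on the work surface. World frame = base frame: x ahead of the robot, y to its left, z up, the work surface at z = 0. Lengths are in mm, angles in rad, forces in N, time in s.
With the tool pointing down it reaches from about 275 to 875 mm from the base axis. Payload 12.5 kg.
Tool frame: the origin (TCP) lies on the centre line of the jaws, within the pads' length; the fingertips stand 8 mm ahead of it and the grasp point (between the pads) lies 11 mm behind it; z points along the fingers, y is the line along which they close (so a half turn about z gives the same grasp; the last joint's range is limited). The gripper opens to 85 mm and grips with 20 to 120 N. Pads are 22 mm wide; open, the fingers measure 114 mm over their backs; the gripper's body (76 mm by 85 mm) begins 54 mm behind the grasp point. The pads swing forward as they close: fully open they stand 13 mm farther back than shut.
Start: joints at [-1.248, 0.351, 1.652, -0, 1.139, -0.085], TCP at [218.142, -504.875, 239.29] pointing down, gripper open.
Joint ranges: [-2.75, 2.75], [-0.79, 2.1], [0.01, 2.65], [-1.57, 4.71], [0.07, 3.14], [-2.87, 2.87]. Speed limits (rad/s): [2.22, 2.22, 2.79, 3.14, 3.14, 3.14].

### API

Orientations are given as a unit quaternion [w, x, y, z].
In Python, from plant import r, cams gives the robot as it stands.
- The arm moves only by the tool play_rows, never from a script. Its argument "deltas" is a list of rows, each an object with "offset": the shift along the tool's x, y, z each as a share of 100 mm, from -1 to 1, a list of three; "twist": the turn, a rotation vector about the tool's x, y, z each as a share of 180 degrees, from -1 to 1, a list of three; "hand": the closure, from 0 (fully open) to 1 (shut). In form: [{"offset": [tx, ty, tz], "twist": [wx, wy, wz], "hand": hand}, ...]. A call has 1 to 12 rows; each row is the pose to reach, as a shift and turn from the pose commanded when the call began, along the tool's axes at that moment, turning the shorter way round; what a row does not reach only later rows make up. A row lasts 1/10 s, in which the tool goes at most 50 mm and 8.59 degrees, less where a joint would pass 70% of its speed; a pose out of reach is approached as far as the arm can. A call with a number of a shift or a turn outside -1 to 1 is refused whole. A call with a gripper value outside its range is refused whole. The fingers move at their own pace and stop on an object; "grip_force" is the grip in N (left out, the last holds). Time passes only in rows, so rows that repeat a pose let the fingers close. It gives the time, the measured TCP pose, the force, the opening and the grip force at its end, in the units of the state.
- r.state(): the state, without advancing time (a new reading comes with each control period).
- cams.read_camera(name): name is "side" or "top" or "wrist"; returns a dict with "frame" (480x640x3 uint8, red, green, blue), "vfov" (degrees; the focal length in pixels is half the picture's height over the tangent of half this angle, whatever the lens; pixels are square), "cx", "cy" (the principal point, pixels), "extrinsics" (4x4, takes a point from camera to world coordinates). Camera axes: x right, y up, looking along -z (the intrinsics and any distortion apply to the point x, -y, -z); pixel columns grow to the right and rows downward; lengths in mm; the calibration is good to about 2 mm. A picture is of the moment at which its call begins. There is no depth.
- r.sign_off(): hands the job in; it is judged then, once.
The state is a dict: "clock": time; "joints": joint angles; "joint_velocities": joint speeds; "effort": joint torques, N m; "tool_pos": TCP position; "ee_rot": TCP orientation; "force": force on the tool from outside, world axes, zero at the start; "moment": the same for the moment, N m; "width": finger opening in mm; "gripper_force": force on a finger pad.
Only numpy, scipy, OpenCV 4.12 (cv2) and the standard library are available. Lean on these libraries where they do the work, as an engineer would, in place of code of your own. Each camera call takes 0.05 s, during which the arm holds its last target. There are 200 camera calls.

## Working session

There is one attempt and no reset: what is moved stays moved. The work goes in short steps, Python scripts to look and compute and a tool call to move; the robot and the scene stay as the last step left them, time stands still between calls to the robot, and variables do not carry over. Pictures are saved under pics/ and viewed, at most 14 in all, crops included, and the job is handed in when it is done.

Besides the shell and the picture viewer there is one more tool, called after "Call:" in YAML: its name, and indented under it one key for each argument. play_rows: Moves the arm, as the interface text tells. Shift numbers are shares of 100 mm and turn numbers shares of 180 degrees, none past 1 either way. Its arguments: {"type":"object","properties":{"deltas":{"type":"array"},"grip_force":{"type":"number"}},"required":["deltas"]}

```bash
ls; mkdir -p pics; python3 - <<'E'
from plant import r,cams
import cv2,numpy as np
print(r.state())
for n in ("top","side"):
    c=cams.read_camera(n); print(n,{k:v for k,v in c.items() if k!='frame'})
    cv2.imwrite(f'pics/{n}0.png',c['frame'][:,:,::-1])
E
```

```text
pics
{'clock': 0.0, 'joints': array([-1.24758313e+00,  3.51246190e-01,  1.65241806e+00, -6.56289501e-06,
        1.13911731e+00, -8.46141614e-02]), 'joint_velocities': array([ 0.00204335, -0.00079559, -0.00085783, -0.00041632,  0.00048385,
       -0.00170445]), 'effort': array([ 6.08372284e-04, -5.06093216e+01, -2.91403484e+01, -1.20775885e-04,
        4.54170542e-03,  1.77860022e-05]), 'tool_pos': array([ 218.05056383, -504.57749023,  238.7552597 ]), 'ee_rot': array([-5.89875935e-04,  9.79281095e-01,  2.02504774e-01, -7.37086139e-05]), 'force': array([-0.01601506,  0.39940202, -0.33987999]), 'moment': array([ 0.00492148, -0.03418057, -0.030137  ]), 'gripper_force': 0.0, 'width': 85.34980768485443}
top {'vfov': 46.87707131596885, 'cx': 320.25049516195816, 'cy': 243.17007169321766, 'extrinsics': array([[ 3.57128295e-03,  9.89814751e-01, -1.42316566e-01,
         3.15069931e+02],
       [-9.99813766e-01,  8.35193396e-04, -1.92804758e-02,
        -5.41258552e+00],
       [-1.89652375e-02,  1.42358918e-01,  9.89633396e-01,
         1.06833990e+03],
       [ 0.00000000e+00,  0.00000000e+00,  0.00000000e+00,
         1.00000000e+00]])}
side {'vfov': 47.0562818192862, 'cx': 322.10219182463476, 'cy': 246.24853223325707, 'extrinsics': array([[-9.82658060e-01,  7.12030161e-02, -1.71211177e-01,
         2.59920765e+02],
       [-1.84074457e-01, -4.85898965e-01,  8.54411371e-01,
         9.57997529e+02],
       [-2.23546673e-02,  8.71109824e-01,  4.90579191e-01,
         5.94613125e+02],
       [ 0.00000000e+00,  0.00000000e+00,  0.00000000e+00,
         1.00000000e+00]])}
```

View pics/top0.png

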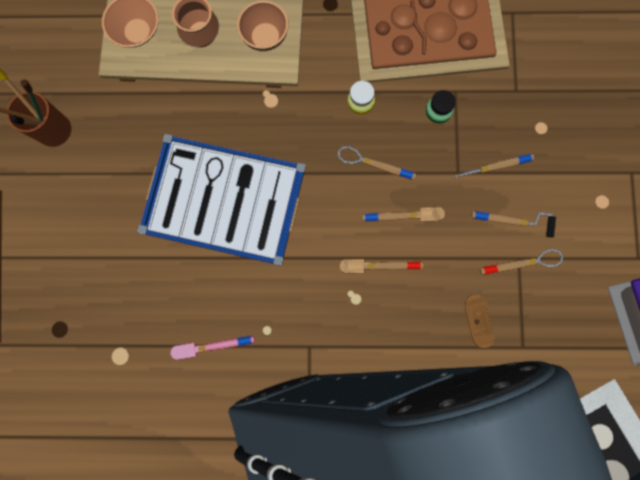

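View pics/side0.png

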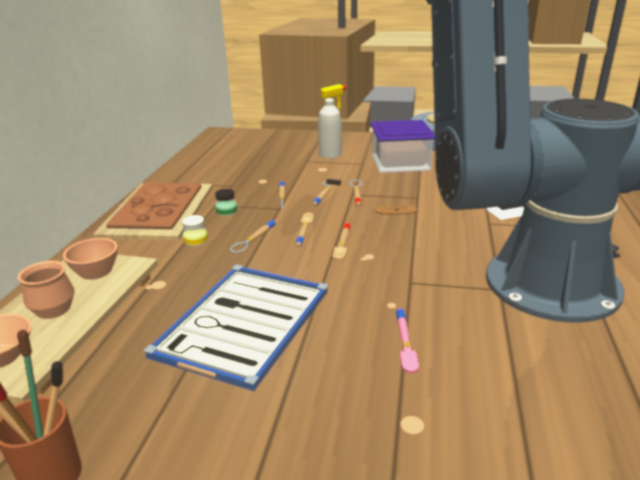

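The top view shows the tray (corners about (167,138), (303,167), (279,261), (141,230)). Its lanes from left to right are roller, loop, paddle and needle, all with heads pointing up.

Blue bands: loop (407,175), needle (526,159), paddle (371,217) and roller (482,216). Red bands: (415,266) and (489,269). The pink look-alike is at (210,347). The side view agrees.

```bash
cat > h.py <<'E'
import numpy as np,cv2
from plant import r,cams
from scipy.spatial.transform import Rotation as R
def ray(c,px,z):
    f=240/np.tan(np.radians(c['vfov']/2)); T=c['extrinsics']
    px=np.atleast_2d(np.asarray(px,float))
    d=np.c_[(px[:,0]-c['cx'])/f,-(px[:,1]-c['cy'])/f,-np.ones(len(px))]@T[:3,:3].T
    o=T[:3,3]; return o+d*((z-o[2])/d[:,2])[:,None]
def blobs(img,hs,mn=15):
    hsv=cv2.cvtColor(img,cv2.COLOR_RGB2HSV); m=0
    for lo,hi in hs: m=m|cv2.inRange(hsv,lo,hi)
    n,l,s,c=cv2.connectedComponentsWithStats(m)
    return [(s[i,4],c[i],l==i) for i in range(1,n) if s[i,4]>=mn]
BLUE=[((105,130,60),(125,255,255))]; RED=[((0,190,120),(6,255,255)),((174,190,120),(180,255,255))]
def rel(p,yaw=None):
    "shares to reach world point p with tool x at world yaw"
    s=r.state(); q=s['ee_rot']; M=R.from_quat([q[1],q[2],q[3],q[0]])
    off=M.inv().apply(np.array(p)-s['tool_pos'])/100
    M2=R.from_euler('z',yaw)*R.from_euler('x',np.pi)
    tw=(M.inv()*M2).as_rotvec()/np.pi
    return off.round(3),tw.round(4)
E
python3 - <<'E'
from h import *
c=cams.read_camera('top'); im=c['frame']
for nm,h in(('b',BLUE),('r',RED)):
    for a,ct,m in blobs(im,h):
        if a>1000:
            p=np.argwhere(m)[:,::-1]; w=ray(c,p,16)[:,:2]; print('tray',cv2.minAreaRect(w.astype(np.float32)))
            b=cv2.boxPoints(cv2.minAreaRect(p.astype(np.float32)));print(b)
        else: print(nm,a,ct.round(1),ray(c,ct,11)[0].round(1))
cv2.imwrite('pics/crop.png',cv2.resize(im[135:285,330:580,::-1],None,fx=3.2,fy=3.2,interpolation=2))
E
```

```text
b 426 [234.6 151.8] [650.1 185.7  11. ]
b 565 [155.4 184. ] [584.6 340.8  11. ]
b 80 [525.  158.4] [ 635.3 -385.3   11. ]
b 80 [406.1 173.4] [ 605.5 -152.5   11. ]
b 559 [289.1 213.9] [524.7  76.   11. ]
b 85 [481.6 215.4] [ 521.6 -296.6   11. ]
b 81 [371.2 216.8] [518.8 -83.5  11. ]
b 484 [209.7 246.4] [460.7 229.3  11. ]
b 86 [243.8 340.6] [281.2 158.8  11. ]
r 86 [413.7 265. ] [ 425.  -163.7   11. ]
r 97 [490.6 269. ] [ 417.6 -309.7   11. ]
```

View pics/crop.png

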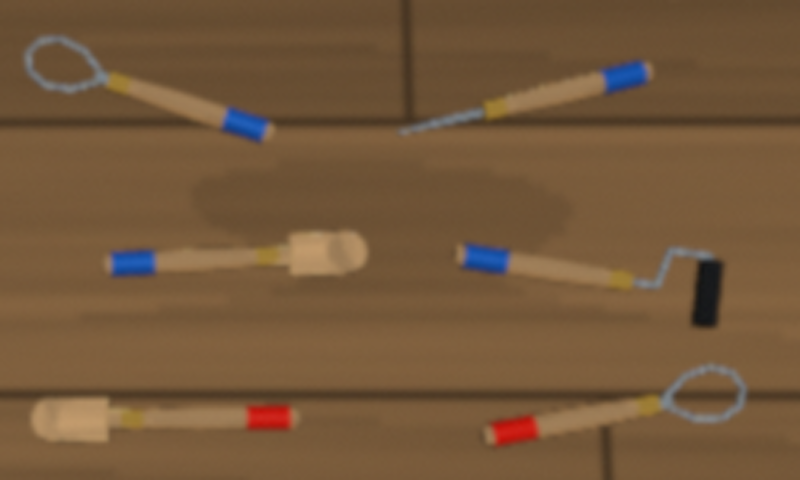

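The crop shows each tool's band and brass ferrule clearly. Ferrule centres in crop pixels are loop (118,80), needle (496,109), paddle (268,256) and roller (622,280).

```bash
python3 - <<'E'
from h import *
c=cams.read_camera('top'); im=c['frame']
F=dict(loop=((406.1,173.4),(118,80)),needle=((525,158.4),(496,109)),paddle=((371.2,216.8),(268,256)),roller=((481.6,215.4),(622,280)))
for n,(b,f) in F.items():
    b=ray(c,b,10)[0]; f=ray(c,np.array(f)/3.2+[329.7,134.7],10)[0]
    d=f-b; L=np.linalg.norm(d); d/=L; print(n,'grip',(b+42*d).round(1),'yaw',np.arctan2(d[1],d[0]).round(3),L.round(1))
hsv=cv2.cvtColor(im,cv2.COLOR_RGB2HSV)
m=cv2.inRange(hsv,(0,0,150),(180,60,255)); m[:,:135]=0;m[:,310:]=0;m[:130]=0;m[270:]=0
p=np.argwhere(m)[:,::-1]
n,l,s,_=cv2.connectedComponentsWithStats(m); print(s[1:][s[1:,4]>100])
big=np.isin(l,[i for i in range(1,n) if s[i,4]>100])
w=ray(c,np.argwhere(big)[:,::-1],8)[:,:2]; rc=cv2.minAreaRect(w.astype(np.float32)); print('lanes',rc)
poly=cv2.convexHull(np.argwhere(big)[:,::-1].astype(np.int32)); reg=np.zeros_like(m); cv2.fillConvexPoly(reg,poly,255); reg=cv2.erode(reg,np.ones((3,3)))
k=cv2.inRange(hsv,(0,0,0),(180,255,75))&reg
n,l,s,_=cv2.connectedComponentsWithStats(k)
for i in range(1,n):
    if s[i,4]>40:
        w=ray(c,np.argwhere(l==i)[:,::-1],8)[:,:2]; print(s[i,4],w.mean(0).round(1),cv2.minAreaRect(w.astype(np.float32)))
E
```

```text
loop grip [ 620.  -113.2   10. ] yaw 1.224 82.1
needle grip [ 624.9 -345.2   10. ] yaw 1.827 82.1
paddle grip [ 521.2 -125.5   10. ] yaw -1.52 82.0
roller grip [ 515.  -338.3   10. ] yaw -1.734 82.1
[[ 148  142  148  116 9279]
 [ 208  160   13   19  181]]
lanes ((555.6544189453125, 208.2308807373047), (256.7467041015625, 183.91770935058594), 77.3138427734375)
117 [647.3 287.1] ((647.5279541015625, 288.0794982910156), (42.28671646118164, 12.772161483764648), 80.21321105957031)
539 [558.7 174.6] ((547.74365234375, 176.65621948242188), (22.268306732177734, 156.2811737060547), 77.62418365478516)
272 [548.4 308.1] ((549.1488647460938, 307.9523620605469), (11.03183364868164, 99.23390197753906), 77.00471496582031)
290 [537.5 245. ] ((541.0238647460938, 244.1809844970703), (10.8968505859375, 113.49464416503906), 77.2578125)
278 [505.8 121. ] ((506.22833251953125, 120.8639144897461), (10.526522636413574, 99.83001708984375), 77.12980651855469)
```

```bash
cat >> h.py <<'E'
def plan(wps,maxturn=34):
    "wps: (x,y,z,yaw). Print calls: offset, twist, rows needed"
    s=r.state(); q=s['ee_rot']; P=s['tool_pos'].copy(); M=R.from_quat([q[1],q[2],q[3],q[0]])
    for x,y,z,yaw in wps:
        G=R.from_euler('z',yaw)*R.from_euler('x',np.pi); g=np.array([x,y,z],float)
        for _ in range(15):
            d=M.inv().apply(g-P)/100; k=min(1,1/max(1e-9,abs(d).max()))
            t=(M.inv()*G).as_rotvec(); a=np.degrees(np.linalg.norm(t)); kt=min(1,maxturn/max(a,1e-9))
            o=(d*k).round(3); tw=(t*kt/np.pi).round(3)
            n=max(np.linalg.norm(o)*2,a*kt/8.59)
            print('off',o.tolist(),'tw',tw.tolist(),'rows %.1f'%n)
            P=P+M.apply(o*100); M=M*R.from_rotvec(tw*np.pi)
            if k==1 and kt==1: break
        print('-> ',P.round(1))
E
python3 - <<'E'
from h import *
plan([(515,-338.3,90,1.4076),(515,-338.3,12,1.4076)])
E
```

```text
off [1.0, -0.103, 0.44] tw [-0.0, -0.0, -0.189] rows 4.0
off [1.0, 0.535, 0.497] tw [-0.0, -0.0, -0.129] rows 2.7
off [0.79, 0.987, 0.553] tw [-0.0, -0.0, -0.0] rows 2.8
->  [ 515.  -338.3   90. ]
off [-0.001, 0.0, 0.78] tw [-0.0, -0.0, -0.0] rows 1.6
->  [ 515.  -338.3   12. ]
```

Call:
play_rows:
  deltas:
    - {"offset":[1,-0.103,0.44],"twist":[0,0,-0.189],"hand":0.45}
    - {"offset":[1,-0.103,0.44],"twist":[0,0,-0.189],"hand":0.45}
    - {"offset":[1,-0.103,0.44],"twist":[0,0,-0.189],"hand":0.45}
    - {"offset":[1,-0.103,0.44],"twist":[0,0,-0.189],"hand":0.45}
    - {"offset":[1,-0.103,0.44],"twist":[0,0,-0.189],"hand":0.45}
  grip_force: 50

```text
clock: 0.7
tool_pos: [306.2, -455.4, 195.0]
ee_rot: [-0.0, 0.876, 0.481, -0.0]
force: [-0.4, 0.0, 0.1]
width: 47.2
gripper_force: 0.0
```

Call:
play_rows:
  deltas:
    - {"offset":[1,0.535,0.497],"twist":[0,0,-0.129],"hand":0.45}
    - {"offset":[1,0.535,0.497],"twist":[0,0,-0.129],"hand":0.45}
    - {"offset":[1,0.535,0.497],"twist":[0,0,-0.129],"hand":0.45}
    - {"offset":[1,0.535,0.497],"twist":[0,0,-0.129],"hand":0.45}

```text
clock: 1.1
tool_pos: [406.1, -398.7, 144.2]
ee_rot: [-0.001, 0.762, 0.647, 0.0]
force: [-0.7, 0.2, 0.4]
width: 46.8
gripper_force: 0.0
```

Call:
play_rows:
  deltas:
    - {"offset":[0.79,0.987,0.553],"twist":[0,0,0],"hand":0.45}
    - {"offset":[0.79,0.987,0.553],"twist":[0,0,0],"hand":0.45}
    - {"offset":[0.79,0.987,0.553],"twist":[0,0,0],"hand":0.45}
    - {"offset":[0.79,0.987,0.553],"twist":[0,0,0],"hand":0.45}
    - {"offset":[0.79,0.987,0.553],"twist":[0,0,0],"hand":0.45}
    - {"offset":[0.79,0.987,0.553],"twist":[0,0,0],"hand":0.45}

```text
clock: 1.7
tool_pos: [514.3, -339.8, 91.1]
ee_rot: [0.0, 0.764, 0.645, -0.0]
force: [0.3, -0.8, -0.3]
width: 47.3
gripper_force: 0.0
```

```bash
python3 - <<'E'
from h import *
plan([(515,-338.3,12,1.4076),(515,-338.3,70,1.4076),(558.9,305.7,70,2.916),(558.9,305.7,21.5,2.916)])
c=cams.read_camera('wrist'); print({k:v for k,v in c.items() if k!='frame'})
cv2.imwrite('pics/w1.png',c['frame'][:,:,::-1])
E
```

```text
off [0.016, 0.004, 0.791] tw [0.0, 0.0, -0.001] rows 1.6
->  [ 515.  -338.3   12. ]
off [-0.0, 0.001, -0.58] tw [0.0, 0.0, -0.0] rows 1.2
->  [ 515.  -338.3   70. ]
off [1.0, -0.097, -0.001] tw [0.0, 0.0, -0.189] rows 4.0
off [1.0, 0.543, -0.001] tw [-0.0, 0.0, -0.189] rows 4.0
off [0.52, 1.0, -0.001] tw [-0.0, 0.0, -0.103] rows 2.3
off [0.157, 1.0, -0.0] tw [-0.0, 0.0, 0.0] rows 2.0
off [0.158, 1.0, -0.001] tw [-0.0, 0.0, 0.0] rows 2.0
off [0.157, 1.0, -0.0] tw [-0.0, 0.0, 0.0] rows 2.0
off [0.023, 0.146, -0.0] tw [-0.0, 0.0, 0.0] rows 0.3
->  [558.9 305.6  70. ]
off [0.001, 0.001, 0.485] tw [-0.0, 0.0, 0.0] rows 1.0
->  [558.9 305.7  21.5]
{'vfov': 69.18708580630663, 'cx': 309.6959320828407, 'cy': 230.99119933055783, 'extrinsics': array([[ 9.85823933e-01,  1.59532037e-01,  5.19682790e-02,
         5.26720864e+02],
       [-1.67781690e-01,  9.36060621e-01,  3.09256881e-01,
        -2.60016487e+02],
       [ 6.90920658e-04, -3.13592161e-01,  9.49557518e-01,
         2.25412986e+02],
       [ 0.00000000e+00,  0.00000000e+00,  0.00000000e+00,
         1.00000000e+00]])}
```

View pics/w1.png

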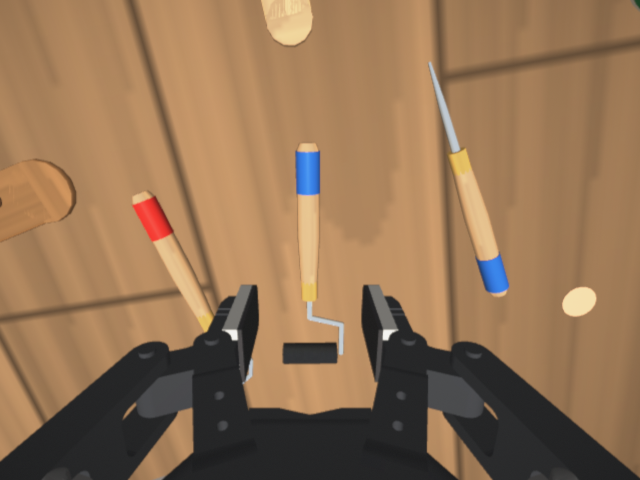

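The wrist view shows the roller upright in the middle, with its band at (307,172), ferrule at (309,291) and roller head at (310,353). It is centred between the jaws, and the needle and red loop are clear of them. I'll cross-check the numbers from this view.

```bash
python3 - <<'E'
from h import *
c=cams.read_camera('wrist')
for a,ct,m in blobs(c['frame'],BLUE,200): print(ct.round(1),ray(c,ct,11)[0].round(1))
b,f=ray(c,[(307,172),(309,291)],11); d=(f-b);L=np.linalg.norm(d);d/=L;print(b+42*d,np.arctan2(d[1],d[0]),L)
E
```

```text
[307.3 172.7] [ 519.9 -292.4   11. ]
[493.5 274.7] [ 632.5 -381.6   11. ]
[ 513.31466191 -333.49149072   11.        ] -1.7247004135026802 81.69890770855623
```

Call:
play_rows:
  deltas:
    - {"offset":[0.03,0.01,0.4],"twist":[0,0,0],"hand":0.45}
    - {"offset":[0.035,0.01,0.79],"twist":[0,0,0],"hand":0.45}
    - {"offset":[0.035,0.01,0.79],"twist":[0,0,0],"hand":0.45}
    - {"offset":[0.035,0.01,0.79],"twist":[0,0,0],"hand":1}
    - {"offset":[0.035,0.01,0.79],"twist":[0,0,0],"hand":1}
    - {"offset":[0.035,0.01,0.79],"twist":[0,0,0],"hand":1}
    - {"offset":[0.035,0.01,0.79],"twist":[0,0,0],"hand":1}
    - {"offset":[0.035,0.01,0.79],"twist":[0,0,0],"hand":1}
    - {"offset":[0.035,0.01,0.79],"twist":[0,0,0],"hand":1}

```text
clock: 2.7
tool_pos: [517.4, -336.1, 13.6]
ee_rot: [0.001, 0.763, 0.647, 0.0]
force: [-1.6, -0.6, 7.4]
width: 13.7
gripper_force: 51.0
```

Call:
play_rows:
  deltas:
    - {"offset":[0,0,-0.3],"twist":[0,0,0],"hand":1}
    - {"offset":[0,0,-0.58],"twist":[0,0,0],"hand":1}
    - {"offset":[0,0,-0.58],"twist":[0,0,0],"hand":1}
    - {"offset":[0,0,-0.58],"twist":[0,0,0],"hand":1}

```text
clock: 3.1
tool_pos: [516.9, -335.5, 70.6]
ee_rot: [0.001, 0.763, 0.647, 0.0]
force: [-0.7, -0.4, -1.5]
width: 13.4
gripper_force: 50.0
```

```bash
python3 - <<'E'
from h import *
print(r.state()['gripper_force'])
plan([(558.9,305.7,70,2.916),(558.9,305.7,21.5,2.916)],40)
E
```

```text
49.963125586509705
off [1.0, -0.099, -0.0] tw [0.0, 0.0, -0.222] rows 4.7
off [1.0, 0.682, -0.0] tw [-0.0, 0.001, -0.222] rows 4.7
off [0.282, 1.0, 0.001] tw [0.0, -0.0, -0.036] rows 2.1
off [0.163, 1.0, 0.002] tw [0.0, -0.0, -0.0] rows 2.0
off [0.163, 1.0, 0.001] tw [0.0, -0.0, -0.0] rows 2.0
off [0.162, 1.0, 0.002] tw [0.0, -0.0, -0.0] rows 2.0
off [0.022, 0.13, 0.0] tw [0.0, -0.0, -0.0] rows 0.3
->  [558.9 305.7  70. ]
off [-0.001, -0.0, 0.485] tw [0.0, -0.0, -0.0] rows 1.0
->  [558.9 305.7  21.5]
```

Call:
play_rows:
  deltas:
    - {"offset":[1,-0.099,0],"twist":[0,0,-0.222],"hand":1}
    - {"offset":[1,-0.099,0],"twist":[0,0,-0.222],"hand":1}
    - {"offset":[1,-0.099,0],"twist":[0,0,-0.222],"hand":1}
    - {"offset":[1,-0.099,0],"twist":[0,0,-0.222],"hand":1}
    - {"offset":[1,-0.099,0],"twist":[0,0,-0.222],"hand":1}
    - {"offset":[1,-0.099,0],"twist":[0,0,-0.222],"hand":1}

```text
clock: 3.7
tool_pos: [522.8, -234.6, 68.6]
ee_rot: [-0.001, 0.495, 0.869, -0.0]
force: [-0.5, -0.4, 0.5]
width: 13.5
gripper_force: 50.0
```

Call:
play_rows:
  deltas:
    - {"offset":[1,0.682,0],"twist":[0,0,-0.222],"hand":1}
    - {"offset":[1,0.682,0],"twist":[0,0,-0.222],"hand":1}
    - {"offset":[1,0.682,0],"twist":[0,0,-0.222],"hand":1}
    - {"offset":[1,0.682,0],"twist":[0,0,-0.222],"hand":1}
    - {"offset":[1,0.682,0],"twist":[0,0,-0.222],"hand":1}
    - {"offset":[1,0.682,0],"twist":[0,0,-0.222],"hand":1}

```text
clock: 4.3
tool_pos: [530.8, -114.0, 68.9]
ee_rot: [-0.0, 0.17, 0.985, 0.0]
force: [-0.1, -0.4, -0.1]
width: 13.4
gripper_force: 50.0
```

Call:
play_rows:
  deltas:
    - {"offset":[0.282,1,0],"twist":[0,0,-0.036],"hand":1}
    - {"offset":[0.282,1,0],"twist":[0,0,-0.036],"hand":1}
    - {"offset":[0.282,1,0],"twist":[0,0,-0.036],"hand":1}
    - {"offset":[0.282,1,0],"twist":[0,0,-0.036],"hand":1}

```text
clock: 4.7
tool_pos: [537.7, -9.7, 69.1]
ee_rot: [-0.0, 0.114, 0.993, -0.0]
force: [-0.1, -0.7, 0.0]
width: 13.7
gripper_force: 50.0
```

Call:
play_rows:
  deltas:
    - {"offset":[0.163,1,0],"twist":[0,0,0],"hand":1}
    - {"offset":[0.163,1,0],"twist":[0,0,0],"hand":1}
    - {"offset":[0.163,1,0],"twist":[0,0,0],"hand":1}

```text
clock: 5.0
tool_pos: [544.7, 93.4, 69.3]
ee_rot: [0.0, 0.114, 0.994, 0.0]
force: [0.2, -1.7, -0.9]
width: 13.5
gripper_force: 50.0
```

Call:
play_rows:
  deltas:
    - {"offset":[0.163,1,0],"twist":[0,0,0],"hand":1}
    - {"offset":[0.163,1,0],"twist":[0,0,0],"hand":1}
    - {"offset":[0.163,1,0],"twist":[0,0,0],"hand":1}
    - {"offset":[0.163,1,0],"twist":[0,0,0],"hand":1}
    - {"offset":[0.163,1,0],"twist":[0,0,0],"hand":1}

```text
clock: 5.5
tool_pos: [551.2, 189.9, 69.1]
ee_rot: [-0.0, 0.115, 0.993, -0.0]
force: [-1.4, -0.2, -1.2]
width: 13.4
gripper_force: 50.0
```

```bash
python3 - <<'E'
from h import *
plan([(558.9,305.7,70,2.916),(558.9,305.7,21.5,2.916)],40)
c=cams.read_camera('wrist')
cv2.imwrite('pics/w2.png',c['frame'][:,:,::-1])
E
```

```text
off [0.164, 1.0, -0.009] tw [-0.0, -0.0, -0.001] rows 2.0
off [0.024, 0.145, -0.001] tw [-0.0, -0.0, -0.0] rows 0.3
->  [558.9 305.7  70. ]
off [-0.0, 0.0, 0.485] tw [-0.0, -0.0, -0.0] rows 1.0
->  [558.8 305.7  21.5]
```

View pics/w2.png

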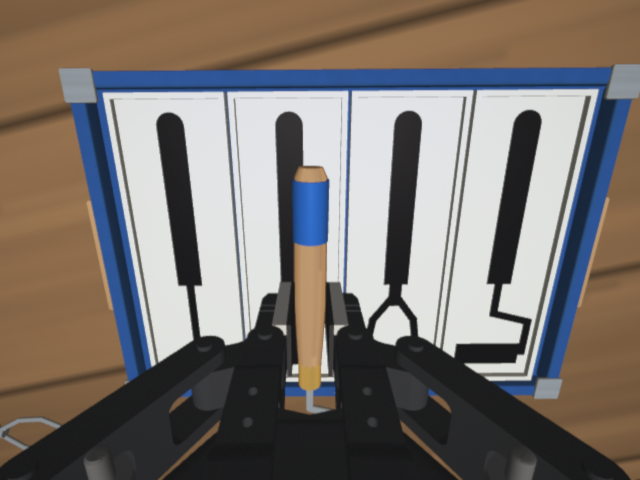

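The wrist view shows the roller held straight, with its band centre at (311,212), over the tray. The outline handles run from butt to neck at roller (528,111)–(499,283), loop (408,112)–(396,283) and needle (170,114)–(190,285). I'll compare the tray position from this view with the top view.

```bash
python3 - <<'E'
from h import *
c=cams.read_camera('wrist')
for n,a,b in (('roller',(528,111),(499,283)),('loop',(408,112),(396,284)),('needle',(170,113),(190,285))):
    p,q=ray(c,[a,b],8); d=q-p; L=np.linalg.norm(d); print(n,(p+.6*d).round(1),L.round(1),np.arctan2(d[1],d[0]).round(3))
for a,ct,m in blobs(c['frame'],BLUE,200):
    if abs(ct[0]-311)<15: 
        s=r.state(); p=ray(c,ct,s['tool_pos'][2]-1)[0]; print(ct,p.round(1),s['tool_pos'],np.linalg.norm(p-s['tool_pos']))
E
```

```text
roller [555.3 309.2   8. ] 101.1 -0.213
loop [541.3 246.9   8. ] 101.3 -0.216
needle [512.8 122.5   8. ] 101.6 -0.233
[309.40519599 212.54831358] [508.  200.2  68.2] [551.25324746 189.96403512  69.2320518 ] 44.479794243324726
[325.78026906 389.44394619] [595.5 187.7  68.2] [551.25324746 189.96403512  69.2320518 ] 44.28828964614951
```

Call:
play_rows:
  deltas:
    - {"offset":[0.18,1,0],"twist":[0,0,0],"hand":1}
    - {"offset":[0.18,1,0],"twist":[0,0,0],"hand":1}
    - {"offset":[0.18,1,0],"twist":[0,0,0],"hand":1}

```text
clock: 5.9
tool_pos: [556.4, 296.6, 69.6]
ee_rot: [0.001, 0.112, 0.994, 0.001]
force: [-0.5, -0.9, -1.1]
width: 13.2
gripper_force: 50.0
```

Call:
play_rows:
  deltas:
    - {"offset":[0.03,0.16,0],"twist":[0,0,0],"hand":1}
    - {"offset":[0.03,0.16,0],"twist":[0,0,0],"hand":1}
    - {"offset":[0.03,0.16,0.2],"twist":[0,0,0],"hand":1}
    - {"offset":[0.03,0.16,0.37],"twist":[0,0,0],"hand":1}
    - {"offset":[0.03,0.16,0.37],"twist":[0,0,0],"hand":1}
    - {"offset":[0.03,0.16,0.37],"twist":[0,0,0],"hand":1}

```text
clock: 6.5
tool_pos: [556.7, 308.8, 32.1]
ee_rot: [-0.0, 0.114, 0.994, -0.0]
force: [0.4, 1.1, -0.5]
width: 13.5
gripper_force: 50.0
```

```bash
python3 - <<'E'
from h import *
s=r.state(); print(s['tool_pos'],s['force'])
plan([(557.2,307.5,22.5,2.916)],40)
E
```

```text
[556.66905698 308.81340544  32.08301467] [ 0.35623033  1.07658482 -0.48716422]
off [-0.008, -0.012, 0.096] tw [-0.0, -0.0, -0.001] rows 0.2
->  [557.2 307.5  22.5]
```

Call:
play_rows:
  deltas:
    - {"offset":[0,-0.01,0.05],"twist":[0,0,0],"hand":1}
    - {"offset":[0,-0.01,0.1],"twist":[0,0,0],"hand":1}
    - {"offset":[0,-0.01,0.1],"twist":[0,0,0],"hand":1}
    - {"offset":[0,-0.01,0.1],"twist":[0,0,0],"hand":0.7}
    - {"offset":[0,-0.01,0.1],"twist":[0,0,0],"hand":0.7}
    - {"offset":[0,-0.01,0.1],"twist":[0,0,0],"hand":0.7}
    - {"offset":[0,-0.01,0.1],"twist":[0,0,0],"hand":0.7}

```text
clock: 7.2
tool_pos: [556.5, 308.5, 22.4]
ee_rot: [0.0, 0.113, 0.994, 0.0]
force: [-1.2, -0.2, 0.1]
width: 25.6
gripper_force: 0.0
```

Call:
play_rows:
  deltas:
    - {"offset":[0,0,-0.3],"twist":[0,0,0],"hand":0.7}
    - {"offset":[0,0,-0.6],"twist":[0,0,0],"hand":0.7}
    - {"offset":[0,0,-0.6],"twist":[0,0,0],"hand":0.45}
    - {"offset":[0,0,-0.6],"twist":[0,0,0],"hand":0.45}

```text
clock: 7.6
tool_pos: [556.6, 308.6, 82.8]
ee_rot: [0.001, 0.113, 0.994, 0.0]
force: [-0.1, -0.2, -1.2]
width: 47.2
gripper_force: 0.0
```

```bash
python3 - <<'E'
from h import *
c=cams.read_camera('wrist')
cv2.imwrite('pics/w3.png',c['frame'][:,:,::-1])
for a,ct,m in blobs(c['frame'],BLUE,100):
    p=ray(c,ct,19)[0]; print(a,ct.round(1),p.round(1))
print('roller'); plan([(623.5,-343.2,75,1.827),(623.5,-343.2,14,1.827)],40)
E
```

```text
10678 [265.5 175.3] [503.  295.5  19. ]
1058 [309.5 184.1] [513.6 318.7  19. ]
865 [ 37.  398.1] [619.4  94.9  19. ]
1243 [300.5 397.8] [661.5 277.8  19. ]
roller
off [-0.342, -1.0, 0.011] tw [-0.0, -0.0, 0.222] rows 4.7
off [-1.0, -0.604, 0.013] tw [-0.0, -0.0, 0.124] rows 2.6
off [-1.0, -0.155, 0.011] tw [-0.0, 0.0, 0.0] rows 2.0
off [-1.0, -0.155, 0.011] tw [-0.0, 0.0, 0.0] rows 2.0
off [-1.0, -0.155, 0.011] tw [-0.0, 0.0, 0.0] rows 2.0
off [-1.0, -0.156, 0.01] tw [-0.0, 0.0, 0.0] rows 2.0
off [-0.274, -0.042, 0.003] tw [-0.0, 0.0, 0.0] rows 0.6
->  [ 623.5 -343.2   75. ]
off [0.0, 0.0, 0.61] tw [-0.0, 0.0, 0.0] rows 1.2
->  [ 623.5 -343.2   14. ]
```

View pics/w3.png

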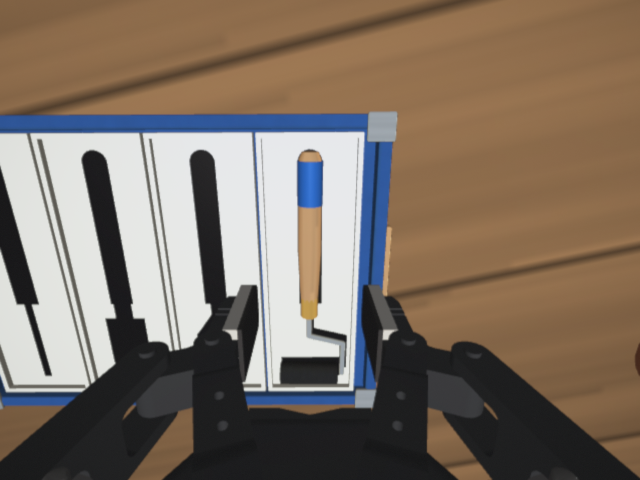

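The roller now lies squarely on its outline, with its butt at (310,155) matching the outline's. Next is the needle.

Call:
play_rows:
  deltas:
    - {"offset":[-0.342,-1,0],"twist":[0,0,0.222],"hand":0.45}
    - {"offset":[-0.342,-1,0],"twist":[0,0,0.222],"hand":0.45}
    - {"offset":[-0.342,-1,0],"twist":[0,0,0.222],"hand":0.45}
    - {"offset":[-0.342,-1,0],"twist":[0,0,0.222],"hand":0.45}
    - {"offset":[-0.342,-1,0],"twist":[0,0,0.222],"hand":0.45}
    - {"offset":[-0.342,-1,0],"twist":[0,0,0.222],"hand":0.45}

```text
clock: 8.25
tool_pos: [566.7, 203.0, 81.2]
ee_rot: [-0.001, 0.447, 0.895, -0.001]
force: [-0.0, -0.3, 0.7]
width: 46.9
gripper_force: 0.0
```

Call:
play_rows:
  deltas:
    - {"offset":[-1,-0.604,0],"twist":[0,0,0.124],"hand":0.45}
    - {"offset":[-1,-0.604,0],"twist":[0,0,0.124],"hand":0.45}
    - {"offset":[-1,-0.604,0],"twist":[0,0,0.124],"hand":0.45}
    - {"offset":[-1,-0.604,0],"twist":[0,0,0.124],"hand":0.45}

```text
clock: 8.65
tool_pos: [579.2, 85.0, 81.6]
ee_rot: [-0.0, 0.611, 0.791, -0.0]
force: [-0.1, 0.4, -0.2]
width: 46.5
gripper_force: 0.0
```

Call:
play_rows:
  deltas:
    - {"offset":[-1,-0.155,0],"twist":[0,0,0],"hand":0.45}
    - {"offset":[-1,-0.155,0],"twist":[0,0,0],"hand":0.45}
    - {"offset":[-1,-0.155,0],"twist":[0,0,0],"hand":0.45}

```text
clock: 8.95
tool_pos: [590.1, -16.9, 81.9]
ee_rot: [0.0, 0.61, 0.792, -0.0]
force: [-1.0, 0.9, 0.0]
width: 47.0
gripper_force: 0.0
```

Call:
play_rows:
  deltas:
    - {"offset":[-1,-0.155,0],"twist":[0,0,0],"hand":0.45}
    - {"offset":[-1,-0.155,0],"twist":[0,0,0],"hand":0.45}
    - {"offset":[-1,-0.155,0],"twist":[0,0,0],"hand":0.45}

```text
clock: 9.25
tool_pos: [600.7, -117.6, 82.0]
ee_rot: [0.0, 0.61, 0.792, -0.0]
force: [0.2, 0.9, 0.3]
width: 46.8
gripper_force: 0.0
```

Call:
play_rows:
  deltas:
    - {"offset":[-1,-0.155,0],"twist":[0,0,0],"hand":0.45}
    - {"offset":[-1,-0.155,0],"twist":[0,0,0],"hand":0.45}
    - {"offset":[-1,-0.155,0],"twist":[0,0,0],"hand":0.45}

```text
clock: 9.55
tool_pos: [611.2, -218.2, 81.9]
ee_rot: [0.001, 0.61, 0.792, -0.0]
force: [0.3, 0.4, -0.9]
width: 47.0
gripper_force: 0.0
```

Call:
play_rows:
  deltas:
    - {"offset":[-1,-0.155,0],"twist":[0,0,0],"hand":0.45}
    - {"offset":[-1,-0.155,0],"twist":[0,0,0],"hand":0.45}
    - {"offset":[-1,-0.155,0],"twist":[0,0,0],"hand":0.45}

```text
clock: 9.85
tool_pos: [621.4, -318.7, 81.8]
ee_rot: [0.001, 0.61, 0.792, -0.0]
force: [1.1, 1.0, -0.4]
width: 47.0
gripper_force: 0.0
```

Call:
play_rows:
  deltas:
    - {"offset":[-0.27,-0.04,0],"twist":[0,0,0],"hand":0.45}
    - {"offset":[-0.27,-0.04,0],"twist":[0,0,0],"hand":0.45}
    - {"offset":[-0.27,-0.04,0],"twist":[0,0,0],"hand":0.45}
    - {"offset":[-0.27,-0.04,0],"twist":[0,0,0],"hand":0.45}

```text
clock: 10.25
tool_pos: [624.3, -340.7, 81.9]
ee_rot: [-0.001, 0.61, 0.793, 0.0]
force: [-0.6, 0.1, 0.3]
width: 47.0
gripper_force: 0.0
```

```bash
python3 - <<'E'
from h import *
c=cams.read_camera('wrist')
cv2.imwrite('pics/w4.png',c['frame'][:,:,::-1])
for a,ct,m in blobs(c['frame'],BLUE,200): print(ct.round(1),ray(c,ct,11)[0].round(1))
plan([(623.5,-343.2,14,1.827)])
E
```

```text
[308.7 308.9] [ 633.5 -381.2   11. ]
off [-0.021, -0.013, 0.681] tw [-0.0, -0.0, 0.001] rows 1.4
->  [ 623.5 -343.2   14. ]
```

View pics/w4.png

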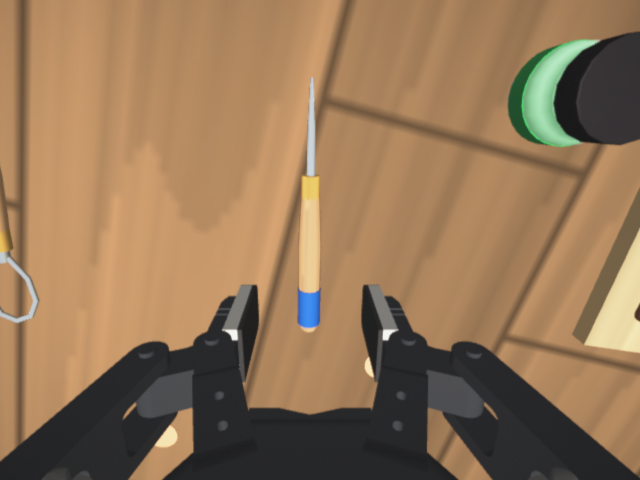

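The needle is centred between the jaws: band (309,309), ferrule (311,187), tip (312,80).

Call:
play_rows:
  deltas:
    - {"offset":[-0.02,-0.01,0.4],"twist":[0,0,0],"hand":0.45}
    - {"offset":[-0.02,-0.01,0.68],"twist":[0,0,0],"hand":0.45}
    - {"offset":[-0.02,-0.01,0.68],"twist":[0,0,0],"hand":0.45}
    - {"offset":[-0.02,-0.01,0.68],"twist":[0,0,0],"hand":1}
    - {"offset":[-0.02,-0.01,0.68],"twist":[0,0,0],"hand":1}
    - {"offset":[-0.02,-0.01,0.68],"twist":[0,0,0],"hand":1}
    - {"offset":[-0.02,-0.01,0.68],"twist":[0,0,0],"hand":1}
    - {"offset":[-0.02,-0.01,0.68],"twist":[0,0,0],"hand":1}

```text
clock: 11.1
tool_pos: [624.7, -345.2, 16.7]
ee_rot: [0.002, 0.611, 0.792, 0.0]
force: [0.1, 1.6, 7.2]
width: 13.4
gripper_force: 50.3
```

Call:
play_rows:
  deltas:
    - {"offset":[0,0,-0.3],"twist":[0,0,0],"hand":1}
    - {"offset":[0,0,-0.6],"twist":[0,0,0],"hand":1}
    - {"offset":[0,0,-0.6],"twist":[0,0,0],"hand":1}
    - {"offset":[0,0,-0.6],"twist":[0,0,0],"hand":1}

```text
clock: 11.5
tool_pos: [624.0, -345.0, 75.7]
ee_rot: [0.001, 0.611, 0.792, 0.0]
force: [-0.4, 0.1, -1.1]
width: 13.4
gripper_force: 49.4
```

```bash
python3 - <<'E'
from h import *
plan([(514.3,120.4,74,-0.2255),(514.3,120.4,23,-.2255)],40)
E
```

```text
off [1.0, 0.026, 0.002] tw [0.0, -0.0, 0.222] rows 4.7
off [1.0, -0.795, 0.002] tw [0.0, -0.0, 0.222] rows 4.7
off [0.204, -1.0, 0.002] tw [0.0, -0.001, 0.21] rows 4.4
off [-0.493, -1.0, 0.003] tw [0.001, 0.0, -0.0] rows 2.2
off [-0.163, -0.33, 0.002] tw [-0.0, 0.0, -0.0] rows 0.7
->  [514.3 120.4  74. ]
off [-0.0, 0.0, 0.51] tw [-0.0, 0.0, -0.0] rows 1.0
->  [514.3 120.4  23. ]
```

Call:
play_rows:
  deltas:
    - {"offset":[1,0.026,0],"twist":[0,0,0.222],"hand":1}
    - {"offset":[1,0.026,0],"twist":[0,0,0.222],"hand":1}
    - {"offset":[1,0.026,0],"twist":[0,0,0.222],"hand":1}
    - {"offset":[1,0.026,0],"twist":[0,0,0.222],"hand":1}
    - {"offset":[1,0.026,0],"twist":[0,0,0.222],"hand":1}
    - {"offset":[1,0.026,0],"twist":[0,0,0.222],"hand":1}

```text
clock: 12.1
tool_pos: [600.2, -247.1, 73.5]
ee_rot: [-0.001, 0.845, 0.535, -0.0]
force: [-0.4, 0.3, -0.2]
width: 13.4
gripper_force: 49.4
```

Call:
play_rows:
  deltas:
    - {"offset":[1,-0.795,0],"twist":[0,0,0.222],"hand":1}
    - {"offset":[1,-0.795,0],"twist":[0,0,0.222],"hand":1}
    - {"offset":[1,-0.795,0],"twist":[0,0,0.222],"hand":1}
    - {"offset":[1,-0.795,0],"twist":[0,0,0.222],"hand":1}
    - {"offset":[1,-0.795,0],"twist":[0,0,0.222],"hand":1}
    - {"offset":[1,-0.795,0],"twist":[0,0,0.222],"hand":1}

```text
clock: 12.7
tool_pos: [571.1, -122.8, 73.9]
ee_rot: [-0.0, 0.976, 0.216, -0.0]
force: [-0.4, 0.0, 0.1]
width: 13.5
gripper_force: 49.4
```

Call:
play_rows:
  deltas:
    - {"offset":[0.204,-1,0],"twist":[0,0,0.21],"hand":1}
    - {"offset":[0.204,-1,0],"twist":[0,0,0.21],"hand":1}
    - {"offset":[0.204,-1,0],"twist":[0,0,0.21],"hand":1}
    - {"offset":[0.204,-1,0],"twist":[0,0,0.21],"hand":1}
    - {"offset":[0.204,-1,0],"twist":[0,0,0.21],"hand":1}
    - {"offset":[0.204,-1,0],"twist":[0,0,0.21],"hand":1}

```text
clock: 13.3
tool_pos: [547.8, -23.8, 74.0]
ee_rot: [-0.0, 0.994, -0.111, -0.0]
force: [-1.0, -0.9, -0.9]
width: 13.3
gripper_force: 49.4
```

Call:
play_rows:
  deltas:
    - {"offset":[-0.493,-1,0],"twist":[0,0,0],"hand":1}
    - {"offset":[-0.493,-1,0],"twist":[0,0,0],"hand":1}
    - {"offset":[-0.493,-1,0],"twist":[0,0,0],"hand":1}
    - {"offset":[-0.493,-1,0],"twist":[0,0,0],"hand":1}
    - {"offset":[-0.493,-1,0],"twist":[0,0,0],"hand":1}
    - {"offset":[-0.493,-1,0],"twist":[0,0,0],"hand":1}

```text
clock: 13.9
tool_pos: [522.8, 83.6, 74.2]
ee_rot: [0.0, 0.994, -0.113, 0.0]
force: [-0.3, -0.1, -0.3]
width: 13.3
gripper_force: 49.4
```

```bash
python3 - <<'E'
from h import *
c=cams.read_camera('wrist')
s=r.state(); M=R.from_quat(np.roll(s['ee_rot'],-1))
for a,ct,m in blobs(c['frame'],BLUE,200):
    p=ray(c,ct,s['tool_pos'][2]+3)[0]; print(a,ct.round(1),p.round(1),M.inv().apply(p-s['tool_pos']).round(1))
plan([(514.3,120.4,74,-0.2255),(514.3,120.4,24.5,-.2255)],40)
E
```

```text
5976 [151.5  79.8] [624.3 116.9  77.3] [ 91.4 -55.4  -3. ]
1608 [324.2 164.7] [582.2  64.7  77.3] [62.1  5.1 -3. ]
1139 [588.3 199.8] [546.  -31.8  77.3] [ 48.6 107.2  -3. ]
1450 [308.8 372.1] [491.7  91.6  77.3] [-32.   -0.8  -3. ]
1605 [ 63.4 382.8] [511.6 203.7  77.3] [ -37.9 -114.5   -3. ]
off [-0.165, -0.339, 0.003] tw [0.0, -0.0, -0.001] rows 0.8
->  [514.3 120.3  74. ]
off [-0.001, -0.0, 0.495] tw [0.0, -0.0, 0.0] rows 1.0
->  [514.2 120.4  24.5]
```

Call:
play_rows:
  deltas:
    - {"offset":[-0.18,-0.34,0],"twist":[0,0,0],"hand":1}
    - {"offset":[-0.18,-0.34,0],"twist":[0,0,0],"hand":1}
    - {"offset":[-0.18,-0.34,0.2],"twist":[0,0,0],"hand":1}
    - {"offset":[-0.18,-0.34,0.4],"twist":[0,0,0],"hand":1}
    - {"offset":[-0.18,-0.34,0.49],"twist":[0,0,0],"hand":1}
    - {"offset":[-0.18,-0.34,0.49],"twist":[0,0,0],"hand":1}
    - {"offset":[-0.18,-0.34,0.49],"twist":[0,0,0],"hand":1}
    - {"offset":[-0.18,-0.34,0.49],"twist":[0,0,0],"hand":0.7}
    - {"offset":[-0.18,-0.34,0.49],"twist":[0,0,0],"hand":0.7}
    - {"offset":[-0.18,-0.34,0.49],"twist":[0,0,0],"hand":0.7}
    - {"offset":[-0.18,-0.34,0.49],"twist":[0,0,0],"hand":0.7}

```text
clock: 15.05
tool_pos: [512.6, 122.0, 25.5]
ee_rot: [-0.0, 0.994, -0.113, 0.0]
force: [0.5, -0.5, -0.1]
width: 25.8
gripper_force: 0.0
```

Call:
play_rows:
  deltas:
    - {"offset":[0,0,-0.3],"twist":[0,0,0],"hand":0.7}
    - {"offset":[0,0,-0.55],"twist":[0,0,0],"hand":0.7}
    - {"offset":[0,0,-0.55],"twist":[0,0,0],"hand":0.45}
    - {"offset":[0,0,-0.55],"twist":[0,0,0],"hand":0.45}

```text
clock: 15.45
tool_pos: [512.6, 122.0, 80.5]
ee_rot: [-0.0, 0.994, -0.113, 0.0]
force: [0.3, 0.7, -0.6]
width: 47.1
gripper_force: 0.0
```

```bash
python3 - <<'E'
from h import *
c=cams.read_camera('wrist')
cv2.imwrite('pics/w5.png',c['frame'][:,:,::-1])
plan([(618.6,-111,75,1.224),(618.6,-111,16,1.224)],40)
E
```

```text
off [0.769, 1.0, 0.024] tw [-0.0, 0.0, -0.222] rows 4.7
off [-0.042, 1.0, 0.018] tw [-0.0, 0.0, -0.222] rows 4.7
off [-0.201, 0.22, 0.006] tw [-0.0, 0.0, -0.018] rows 0.6
->  [ 618.6 -111.    75. ]
off [-0.0, 0.001, 0.59] tw [-0.0, 0.0, 0.0] rows 1.2
->  [ 618.6 -111.    16. ]
```

View pics/w5.png

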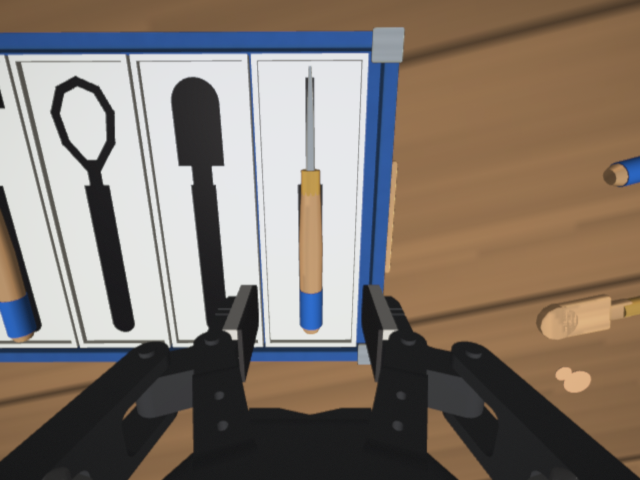

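The needle lies along its outline, tip (310,67) and butt (311,331). I'll check it precisely from the top view later. Next is the loop.

```bash
python3 - <<'E'
from h import *
c=cams.read_camera('wrist')
t,b=ray(c,[(310,67)],15.6)[0],ray(c,[(311,331)],15.6)[0]
o1=ray(c,[(310,78)],8)[0]
d=t-b;L=np.linalg.norm(d);d/=L;print('tool mid',(t+b)/2,L,'tip-outline tip along',(t-o1)@d, np.arctan2(d[1],d[0]))
E
```

```text
tool mid [535.36137641 116.38906203  15.6       ] 159.62056356666105 tip-outline tip along 4.52650641031248 -0.22331482899751814
```

Call:
play_rows:
  deltas:
    - {"offset":[0.769,1,0],"twist":[0,0,-0.222],"hand":0.45}
    - {"offset":[0.769,1,0],"twist":[0,0,-0.222],"hand":0.45}
    - {"offset":[0.769,1,0],"twist":[0,0,-0.222],"hand":0.45}
    - {"offset":[0.769,1,0],"twist":[0,0,-0.222],"hand":0.45}
    - {"offset":[0.769,1,0],"twist":[0,0,-0.222],"hand":0.45}
    - {"offset":[0.769,1,0],"twist":[0,0,-0.222],"hand":0.45}

```text
clock: 16.15
tool_pos: [564.4, 7.0, 79.2]
ee_rot: [-0.0, 0.972, 0.234, -0.001]
force: [-0.6, -0.2, 0.4]
width: 47.1
gripper_force: 0.0
```

Call:
play_rows:
  deltas:
    - {"offset":[-0.042,1,0],"twist":[0,0,-0.222],"hand":0.45}
    - {"offset":[-0.042,1,0],"twist":[0,0,-0.222],"hand":0.45}
    - {"offset":[-0.042,1,0],"twist":[0,0,-0.222],"hand":0.45}
    - {"offset":[-0.042,1,0],"twist":[0,0,-0.222],"hand":0.45}
    - {"offset":[-0.042,1,0],"twist":[0,0,-0.222],"hand":0.45}
    - {"offset":[-0.042,1,0],"twist":[0,0,-0.222],"hand":0.45}

```text
clock: 16.75
tool_pos: [606.2, -83.6, 79.6]
ee_rot: [-0.0, 0.835, 0.551, -0.0]
force: [0.7, -0.1, -0.2]
width: 47.0
gripper_force: 0.0
```

Call:
play_rows:
  deltas:
    - {"offset":[-0.2,0.22,0],"twist":[0,0,-0.018],"hand":0.45}
    - {"offset":[-0.2,0.22,0],"twist":[0,0,-0.018],"hand":0.45}
    - {"offset":[-0.2,0.22,0],"twist":[0,0,-0.018],"hand":0.45}
    - {"offset":[-0.2,0.22,0],"twist":[0,0,-0.018],"hand":0.45}
    - {"offset":[-0.2,0.22,0],"twist":[0,0,-0.018],"hand":0.45}

```text
clock: 17.25
tool_pos: [618.6, -110.2, 80.1]
ee_rot: [-0.0, 0.819, 0.574, -0.0]
force: [0.1, 0.6, 0.9]
width: 46.8
gripper_force: 0.0
```

```bash
python3 - <<'E'
from h import *
c=cams.read_camera('wrist')
for a,ct,m in blobs(c['frame'],BLUE,200):
    p=ray(c,ct,11)[0]; print(ct.round(1),p.round(1), (p+42*np.array([np.cos(1.224),np.sin(1.224),0])).round(1))
plan([(618.6,-111,16,1.224)],40)
E
```

```text
[147.4 259. ] [519.3 -79.7  11. ] [533.6 -40.2  11. ]
[310.1 311.4] [ 603.2 -150.3   11. ] [ 617.5 -110.8   11. ]
off [-0.008, 0.002, 0.642] tw [-0.0, -0.0, -0.0] rows 1.3
->  [ 618.6 -111.    16. ]
```

Call:
play_rows:
  deltas:
    - {"offset":[0,0,0.4],"twist":[0,0,0],"hand":0.45}
    - {"offset":[0,0,0.64],"twist":[0,0,0],"hand":0.45}
    - {"offset":[0,0,0.64],"twist":[0,0,0],"hand":0.45}
    - {"offset":[0,0,0.64],"twist":[0,0,0],"hand":1}
    - {"offset":[0,0,0.64],"twist":[0,0,0],"hand":1}
    - {"offset":[0,0,0.64],"twist":[0,0,0],"hand":1}
    - {"offset":[0,0,0.64],"twist":[0,0,0],"hand":1}
    - {"offset":[0,0,0.64],"twist":[0,0,0],"hand":1}

```text
clock: 18.1
tool_pos: [620.0, -111.0, 18.2]
ee_rot: [0.001, 0.818, 0.575, 0.001]
force: [0.5, 1.0, 7.3]
width: 13.1
gripper_force: 49.5
```

Call:
play_rows:
  deltas:
    - {"offset":[0,0,-0.3],"twist":[0,0,0],"hand":1}
    - {"offset":[0,0,-0.55],"twist":[0,0,0],"hand":1}
    - {"offset":[0,0,-0.55],"twist":[0,0,0],"hand":1}
    - {"offset":[0,0,-0.55],"twist":[0,0,0],"hand":1}

```text
clock: 18.5
tool_pos: [619.2, -110.9, 72.0]
ee_rot: [0.001, 0.818, 0.575, 0.0]
force: [-0.3, -0.1, -0.9]
width: 13.0
gripper_force: 49.0
```

```bash
python3 - <<'E'
from h import *
plan([(542,245,73,-0.2255),(542,245,24.5,-.2255)],40)
E
```

```text
off [1.0, -0.627, -0.004] tw [0.0, -0.0, 0.222] rows 4.7
off [0.325, -1.0, -0.004] tw [0.0, -0.0, 0.222] rows 4.7
off [-0.404, -1.0, -0.003] tw [0.0, -0.0, 0.018] rows 2.2
off [-0.141, -0.3, -0.001] tw [0.0, -0.0, -0.0] rows 0.7
->  [542. 245.  73.]
off [-0.001, 0.0, 0.485] tw [0.0, -0.0, -0.0] rows 1.0
->  [542.  245.   24.5]
```

Call:
play_rows:
  deltas:
    - {"offset":[1,-0.627,0],"twist":[0,0,0.222],"hand":1}
    - {"offset":[1,-0.627,0],"twist":[0,0,0.222],"hand":1}
    - {"offset":[1,-0.627,0],"twist":[0,0,0.222],"hand":1}
    - {"offset":[1,-0.627,0],"twist":[0,0,0.222],"hand":1}
    - {"offset":[1,-0.627,0],"twist":[0,0,0.222],"hand":1}
    - {"offset":[1,-0.627,0],"twist":[0,0,0.222],"hand":1}

```text
clock: 19.1
tool_pos: [593.3, 4.8, 70.4]
ee_rot: [-0.0, 0.966, 0.26, -0.001]
force: [0.1, -0.3, -0.7]
width: 13.3
gripper_force: 49.0
```

Call:
play_rows:
  deltas:
    - {"offset":[0.325,-1,0],"twist":[0,0,0.222],"hand":1}
    - {"offset":[0.325,-1,0],"twist":[0,0,0.222],"hand":1}
    - {"offset":[0.325,-1,0],"twist":[0,0,0.222],"hand":1}
    - {"offset":[0.325,-1,0],"twist":[0,0,0.222],"hand":1}
    - {"offset":[0.325,-1,0],"twist":[0,0,0.222],"hand":1}
    - {"offset":[0.325,-1,0],"twist":[0,0,0.222],"hand":1}

```text
clock: 19.7
tool_pos: [571.3, 107.2, 70.7]
ee_rot: [0.0, 0.996, -0.084, -0.0]
force: [1.2, -0.1, -0.5]
width: 13.5
gripper_force: 49.1
```

Call:
play_rows:
  deltas:
    - {"offset":[-0.404,-1,0],"twist":[0,0,0.018],"hand":1}
    - {"offset":[-0.404,-1,0],"twist":[0,0,0.018],"hand":1}
    - {"offset":[-0.404,-1,0],"twist":[0,0,0.018],"hand":1}
    - {"offset":[-0.404,-1,0],"twist":[0,0,0.018],"hand":1}
    - {"offset":[-0.404,-1,0],"twist":[0,0,0.018],"hand":1}
    - {"offset":[-0.404,-1,0],"twist":[0,0,0.018],"hand":1}

```text
clock: 20.3
tool_pos: [549.1, 211.3, 71.2]
ee_rot: [0.0, 0.994, -0.113, -0.0]
force: [0.4, -0.7, -0.3]
width: 12.9
gripper_force: 49.1
```

```bash
python3 - <<'E'
from h import *
plan([(542,245,73,-0.2255),(542,245,26,-.2255)],40)
E
```

```text
off [-0.145, -0.312, -0.018] tw [0.0, 0.0, -0.0] rows 0.7
->  [542. 245.  73.]
off [-0.0, -0.0, 0.47] tw [0.0, 0.0, -0.0] rows 0.9
->  [542. 245.  26.]
```

Call:
play_rows:
  deltas:
    - {"offset":[-0.145,-0.31,0],"twist":[0,0,0],"hand":1}
    - {"offset":[-0.145,-0.31,0],"twist":[0,0,0],"hand":1}
    - {"offset":[-0.145,-0.31,0.2],"twist":[0,0,0],"hand":1}
    - {"offset":[-0.145,-0.31,0.38],"twist":[0,0,0],"hand":1}
    - {"offset":[-0.145,-0.31,0.45],"twist":[0,0,0],"hand":1}
    - {"offset":[-0.145,-0.31,0.45],"twist":[0,0,0],"hand":1}
    - {"offset":[-0.145,-0.31,0.45],"twist":[0,0,0],"hand":1}
    - {"offset":[-0.145,-0.31,0.45],"twist":[0,0,0],"hand":0.7}
    - {"offset":[-0.145,-0.31,0.45],"twist":[0,0,0],"hand":0.7}
    - {"offset":[-0.145,-0.31,0.45],"twist":[0,0,0],"hand":0.7}
    - {"offset":[-0.145,-0.31,0.45],"twist":[0,0,0],"hand":0.7}

```text
clock: 21.4
tool_pos: [541.7, 246.1, 26.3]
ee_rot: [-0.0, 0.994, -0.113, 0.0]
force: [-0.6, 0.1, 0.1]
width: 25.6
gripper_force: 0.0
```

Call:
play_rows:
  deltas:
    - {"offset":[0,0,-0.3],"twist":[0,0,0],"hand":0.7}
    - {"offset":[0,0,-0.55],"twist":[0,0,0],"hand":0.7}
    - {"offset":[0,0,-0.55],"twist":[0,0,0],"hand":0.45}
    - {"offset":[0,0,-0.55],"twist":[0,0,0],"hand":0.45}

```text
clock: 21.8
tool_pos: [541.7, 246.2, 81.4]
ee_rot: [-0.0, 0.994, -0.113, 0.0]
force: [0.6, -0.4, -0.6]
width: 46.7
gripper_force: 0.0
```

```bash
python3 - <<'E'
from h import *
c=cams.read_camera('wrist')
cv2.imwrite('pics/w6.png',c['frame'][:,:,::-1])
plan([(520,-124,76,1.6216),(520,-124,16,1.6216)],40)
E
```

```text
off [0.171, 1.0, 0.013] tw [-0.0, 0.0, -0.222] rows 4.7
off [-0.583, 1.0, 0.015] tw [-0.0, 0.0, -0.222] rows 4.7
off [-1.0, 0.36, 0.014] tw [-0.0, 0.0, -0.144] rows 3.0
off [-0.469, -0.051, 0.006] tw [-0.0, 0.0, -0.0] rows 0.9
->  [ 520. -124.   76.]
off [0.0, 0.0, 0.6] tw [-0.0, 0.0, -0.0] rows 1.2
->  [ 520. -124.   16.]
```

View pics/w6.png

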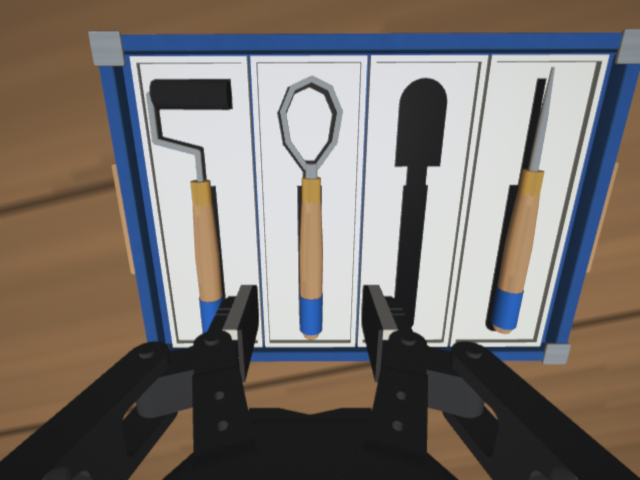

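The roller, loop and needle all sit on their outlines; loop butt (311,338), ring head (311,125). Only the paddle lane is empty. Next is the paddle.

Call:
play_rows:
  deltas:
    - {"offset":[0.171,1,0],"twist":[0,0,-0.222],"hand":0.45}
    - {"offset":[0.171,1,0],"twist":[0,0,-0.222],"hand":0.45}
    - {"offset":[0.171,1,0],"twist":[0,0,-0.222],"hand":0.45}
    - {"offset":[0.171,1,0],"twist":[0,0,-0.222],"hand":0.45}
    - {"offset":[0.171,1,0],"twist":[0,0,-0.222],"hand":0.45}
    - {"offset":[0.171,1,0],"twist":[0,0,-0.222],"hand":0.45}

```text
clock: 22.45
tool_pos: [535.3, 144.6, 80.2]
ee_rot: [-0.0, 0.972, 0.234, -0.001]
force: [0.0, -0.3, -0.7]
width: 46.8
gripper_force: 0.0
```

Call:
play_rows:
  deltas:
    - {"offset":[-0.583,1,0],"twist":[0,0,-0.222],"hand":0.45}
    - {"offset":[-0.583,1,0],"twist":[0,0,-0.222],"hand":0.45}
    - {"offset":[-0.583,1,0],"twist":[0,0,-0.222],"hand":0.45}
    - {"offset":[-0.583,1,0],"twist":[0,0,-0.222],"hand":0.45}
    - {"offset":[-0.583,1,0],"twist":[0,0,-0.222],"hand":0.45}
    - {"offset":[-0.583,1,0],"twist":[0,0,-0.222],"hand":0.45}

```text
clock: 23.05
tool_pos: [528.8, 29.2, 80.7]
ee_rot: [-0.0, 0.835, 0.551, -0.0]
force: [-0.1, -0.4, 0.3]
width: 46.8
gripper_force: 0.0
```

Call:
play_rows:
  deltas:
    - {"offset":[-1,0.36,0],"twist":[0,0,-0.144],"hand":0.45}
    - {"offset":[-1,0.36,0],"twist":[0,0,-0.144],"hand":0.45}
    - {"offset":[-1,0.36,0],"twist":[0,0,-0.144],"hand":0.45}
    - {"offset":[-1,0.36,0],"twist":[0,0,-0.144],"hand":0.45}
    - {"offset":[-1,0.36,0],"twist":[0,0,-0.144],"hand":0.45}

```text
clock: 23.55
tool_pos: [522.9, -77.0, 80.9]
ee_rot: [-0.0, 0.691, 0.722, -0.0]
force: [-0.5, -0.3, 0.5]
width: 47.1
gripper_force: 0.0
```

Call:
play_rows:
  deltas:
    - {"offset":[-0.469,-0.05,0],"twist":[0,0,0],"hand":0.45}
    - {"offset":[-0.469,-0.05,0],"twist":[0,0,0],"hand":0.45}
    - {"offset":[-0.469,-0.05,0],"twist":[0,0,0],"hand":0.45}
    - {"offset":[-0.469,-0.05,0],"twist":[0,0,0],"hand":0.45}

```text
clock: 23.95
tool_pos: [520.4, -122.9, 81.1]
ee_rot: [-0.0, 0.69, 0.724, -0.0]
force: [-0.2, -0.5, 0.3]
width: 47.0
gripper_force: 0.0
```

```bash
python3 - <<'E'
from h import *
c=cams.read_camera('wrist')
for a,ct,m in blobs(c['frame'],BLUE,200):
    p=ray(c,ct,11)[0]; print(ct.round(1),p.round(1), (p+42*np.array([np.cos(-1.52),np.sin(-1.52),0])).round(1))
plan([(520,-124,16,1.6216)],40)
E
```

```text
[309.7 183.6] [517.4 -79.9  11. ] [ 519.5 -121.9   11. ]
off [-0.012, -0.004, 0.651] tw [-0.0, -0.0, -0.001] rows 1.3
->  [ 520. -124.   16.]
```

Call:
play_rows:
  deltas:
    - {"offset":[-0.01,0,0.4],"twist":[0,0,0],"hand":0.45}
    - {"offset":[-0.01,0,0.65],"twist":[0,0,0],"hand":0.45}
    - {"offset":[-0.01,0,0.65],"twist":[0,0,0],"hand":0.45}
    - {"offset":[-0.01,0,0.65],"twist":[0,0,0],"hand":1}
    - {"offset":[-0.01,0,0.65],"twist":[0,0,0],"hand":1}
    - {"offset":[-0.01,0,0.65],"twist":[0,0,0],"hand":1}
    - {"offset":[-0.01,0,0.65],"twist":[0,0,0],"hand":1}
    - {"offset":[-0.01,0,0.65],"twist":[0,0,0],"hand":1}

```text
clock: 24.8
tool_pos: [521.4, -124.9, 17.9]
ee_rot: [0.001, 0.689, 0.724, 0.001]
force: [-1.1, 3.7, 7.6]
width: 13.2
gripper_force: 49.4
```

Call:
play_rows:
  deltas:
    - {"offset":[0,0,-0.3],"twist":[0,0,0],"hand":1}
    - {"offset":[0,0,-0.55],"twist":[0,0,0],"hand":1}
    - {"offset":[0,0,-0.55],"twist":[0,0,0],"hand":1}
    - {"offset":[0,0,-0.55],"twist":[0,0,0],"hand":1}

```text
clock: 25.2
tool_pos: [520.8, -125.0, 72.1]
ee_rot: [0.001, 0.689, 0.724, 0.0]
force: [0.2, 0.0, -0.2]
width: 12.9
gripper_force: 49.1
```

```bash
python3 - <<'E'
from h import *
plan([(528.6,182.8,72,2.916),(528.6,182.8,26,2.916)],40)
E
```

```text
off [1.0, 0.075, -0.0] tw [0.0, 0.0, -0.222] rows 4.7
off [1.0, 0.974, -0.0] tw [0.0, 0.001, -0.19] rows 4.0
off [0.136, 0.666, 0.0] tw [0.0, -0.0, -0.0] rows 1.4
->  [528.6 182.8  72. ]
off [-0.0, -0.0, 0.46] tw [0.0, -0.0, -0.0] rows 0.9
->  [528.6 182.8  26. ]
```

Call:
play_rows:
  deltas:
    - {"offset":[1,0.075,0],"twist":[0,0,-0.222],"hand":1}
    - {"offset":[1,0.075,0],"twist":[0,0,-0.222],"hand":1}
    - {"offset":[1,0.075,0],"twist":[0,0,-0.222],"hand":1}
    - {"offset":[1,0.075,0],"twist":[0,0,-0.222],"hand":1}
    - {"offset":[1,0.075,0],"twist":[0,0,-0.222],"hand":1}
    - {"offset":[1,0.075,0],"twist":[0,0,-0.222],"hand":1}

```text
clock: 25.8
tool_pos: [522.5, -24.4, 70.5]
ee_rot: [-0.001, 0.4, 0.917, -0.0]
force: [-0.6, 0.9, -0.1]
width: 13.3
gripper_force: 49.1
```

Call:
play_rows:
  deltas:
    - {"offset":[1,0.974,0],"twist":[0,0,-0.19],"hand":1}
    - {"offset":[1,0.974,0],"twist":[0,0,-0.19],"hand":1}
    - {"offset":[1,0.974,0],"twist":[0,0,-0.19],"hand":1}
    - {"offset":[1,0.974,0],"twist":[0,0,-0.19],"hand":1}
    - {"offset":[1,0.974,0],"twist":[0,0,-0.19],"hand":1}
    - {"offset":[1,0.974,0],"twist":[0,0,-0.19],"hand":1}
    - {"offset":[1,0.974,0],"twist":[0,0,-0.19],"hand":1}
    - {"offset":[1,0.974,0],"twist":[0,0,-0.19],"hand":1}

```text
clock: 26.6
tool_pos: [526.6, 114.2, 71.2]
ee_rot: [-0.0, 0.115, 0.993, -0.0]
force: [-0.1, 0.3, -0.8]
width: 13.0
gripper_force: 49.1
```

```bash
python3 - <<'E'
from h import *
plan([(528.6,182.8,72,2.916),(528.6,182.8,26,2.916)],40)
E
```

```text
off [0.137, 0.673, -0.008] tw [-0.0, -0.0, -0.002] rows 1.4
->  [528.6 182.8  72. ]
off [0.0, -0.0, 0.46] tw [-0.0, -0.0, 0.0] rows 0.9
->  [528.6 182.8  26. ]
```

Call:
play_rows:
  deltas:
    - {"offset":[0.137,0.67,0],"twist":[0,0,0],"hand":1}
    - {"offset":[0.137,0.67,0],"twist":[0,0,0],"hand":1}
    - {"offset":[0.137,0.67,0],"twist":[0,0,0],"hand":1}
    - {"offset":[0.137,0.67,0.2],"twist":[0,0,0],"hand":1}
    - {"offset":[0.137,0.67,0.38],"twist":[0,0,0],"hand":1}
    - {"offset":[0.137,0.67,0.45],"twist":[0,0,0],"hand":1}
    - {"offset":[0.137,0.67,0.45],"twist":[0,0,0],"hand":1}
    - {"offset":[0.137,0.67,0.45],"twist":[0,0,0],"hand":1}
    - {"offset":[0.137,0.67,0.45],"twist":[0,0,0],"hand":0.7}
    - {"offset":[0.137,0.67,0.45],"twist":[0,0,0],"hand":0.7}
    - {"offset":[0.137,0.67,0.45],"twist":[0,0,0],"hand":0.7}
    - {"offset":[0.137,0.67,0.45],"twist":[0,0,0],"hand":0.7}

```text
clock: 27.8
tool_pos: [528.3, 183.3, 26.4]
ee_rot: [0.0, 0.113, 0.994, 0.0]
force: [-0.0, -0.3, -0.6]
width: 25.6
gripper_force: 0.0
```

Call:
play_rows:
  deltas:
    - {"offset":[0,0,-0.3],"twist":[0,0,0],"hand":0.7}
    - {"offset":[0,0,-0.8],"twist":[0,0,0],"hand":0.7}
    - {"offset":[0,0,-1],"twist":[0,0,0],"hand":0.7}
    - {"offset":[0,0,-1],"twist":[0,0,0],"hand":0.7}

```text
clock: 28.2
tool_pos: [529.8, 183.7, 129.4]
ee_rot: [0.003, 0.113, 0.994, 0.001]
force: [-0.4, -0.4, -0.1]
width: 25.8
gripper_force: 0.0
```

Call:
play_rows:
  deltas:
    - {"offset":[-1,-1,-0.5],"twist":[0,0,0],"hand":0.7}
    - {"offset":[-1,-1,-0.5],"twist":[0,0,0],"hand":0.7}
    - {"offset":[-1,-1,-0.5],"twist":[0,0,0],"hand":0.7}
    - {"offset":[-1,-1,-0.5],"twist":[0,0,0],"hand":0.7}

```text
clock: 28.6
tool_pos: [606.0, 59.1, 177.2]
ee_rot: [0.002, 0.115, 0.993, -0.0]
force: [0.4, -0.8, -1.2]
width: 25.8
gripper_force: 0.0
```

Call:
play_rows:
  deltas:
    - {"offset":[-0.3,-1,0],"twist":[0,0,0],"hand":0.7}
    - {"offset":[-0.3,-1,0],"twist":[0,0,0],"hand":0.7}
    - {"offset":[-0.3,-1,0],"twist":[0,0,0],"hand":0.7}

```text
clock: 28.9
tool_pos: [609.4, -45.0, 174.7]
ee_rot: [-0.001, 0.115, 0.993, -0.0]
force: [0.6, 1.1, -0.3]
width: 25.8
gripper_force: 0.0
```

Call:
play_rows:
  deltas:
    - {"offset":[0.2,-1,0],"twist":[0,0,0],"hand":0.7}
    - {"offset":[0.2,-1,0],"twist":[0,0,0],"hand":0.7}
    - {"offset":[0.2,-1,0],"twist":[0,0,0],"hand":0.7}
    - {"offset":[0.2,-1,0],"twist":[0,0,0],"hand":0.7}

```text
clock: 29.3
tool_pos: [567.4, -133.8, 175.3]
ee_rot: [-0.001, 0.114, 0.993, 0.0]
force: [0.6, 0.7, -0.2]
width: 25.3
gripper_force: 0.0
```

```bash
python3 - <<'E'
from h import *
c=cams.read_camera('top'); im=c['frame']
cv2.imwrite('pics/top1.png',im[:,:,::-1])
u=np.array([np.cos(-.2255),np.sin(-.2255)]); v=np.array([-u[1],u[0]])
G=dict(roller=(558.9,305.7),loop=(544.6,243.3),paddle=(530.3,181),needle=(516,118.6))
for a,ct,m in blobs(im,BLUE):
    if a<300:
        p=ray(c,ct,19)[0][:2]
        for n,g in G.items():
            d=p-g
            if np.linalg.norm(d)<60: print(n,a,'band along/across from grip',(d@u).round(1),(d@v).round(1))
for a,ct,m in blobs(im,RED): print('red',ct)
cv2.imwrite('pics/traycrop.png',cv2.resize(im[125:275,130:330,::-1],None,fx=4,fy=4,interpolation=2))
E
```

```text
roller 83 band along/across from grip -44.6 -1.5
loop 76 band along/across from grip -42.8 -1.9
paddle 76 band along/across from grip -45.8 -1.4
needle 76 band along/across from grip -38.5 -1.0
red [491.80769231 269.        ]
```

View pics/traycrop.png

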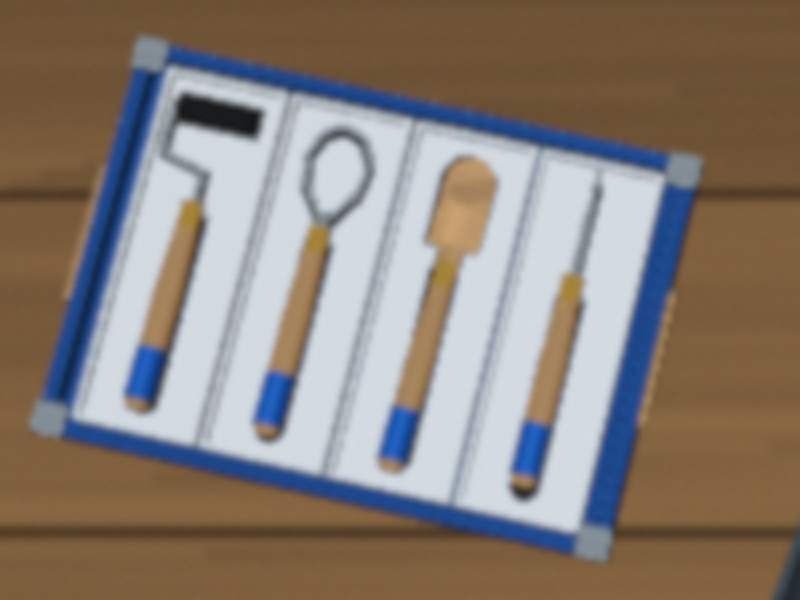

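All four tools lie flat on their outlines, each within about 4 mm (limit 12 mm). Only one red band is visible in this view, but nothing came near either red tool. Handing in.

```bash
python3 -c "
from plant import r; print(r.sign_off())"
```

```text
the job is handed in; nothing more can be done
None
```

I packed all four blue-banded tools in their own lanes, each within about 4 mm of its outline in the last top view, and handed the job in at about 29 s; the robot went near neither red-banded tool, but only one red band was visible in that view, and no verdict came back.

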